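# Load the duplicate vials into the heating block in rack order

## Robot

A 7-joint arm with a two-finger parallel gripper is mounted at the origin on a cart in front of the work surface, level with it; the furniture and walls round the work are solid. World frame = base frame: x ahead of the robot, y to its left, z up, the work surface at z = 0. Lengths are in m, angles in rad, forces in N, time in s.
With the tool pointing down it reaches from about 0.4 to 0.85 m from the base axis. Payload 10.4 kg.
Tool frame: the origin (TCP) lies at the very end of the fingers, on their centre line; the grasp point (between the pads) lies 19 mm behind it; z points along the fingers, y is the line along which they close (so a half turn about z gives the same grasp; the last joint's range is limited). The gripper opens to 85 mm and grips with 20 to 120 N. Pads are 22 mm wide; open, the fingers measure 114 mm over their backs; the gripper's body (76 mm by 85 mm) begins 54 mm behind the grasp point. The pads swing forward as they close: fully open they stand 13 mm farther back than shut.
Start: joints at [-1.368, 0.332, -0.065, 1.46, 0.022, 1.35, -0.088], TCP at [0.14, 0.609, 0.231] pointing down, gripper open.
Joint ranges: [-2.6, 2.6], [-0.5, 2.12], [-1.47, 1.34], [0.16, 2.42], [-1.27, 4.41], [0.06, 2.06], [-2.6, 2.6]. Speed limits (rad/s): [2.22, 2.22, 2.79, 2.79, 3.14, 3.14, 3.14].

## Interface

Orientations are given as a unit quaternion [x, y, z, w].
In Python, from workcell import manip, vision, order gives the robot as it stands. The module is installed in compiled form; this text tells all that it offers.
- The arm moves only by the tool move_arm, never from a script. Its argument "motion" is a list of rows, each a list of 3 entries, a list of its own where there are three numbers: the shift along the tool's x, y, z scaled (see below), then the turn, a rotation vector about the tool's x, y, z scaled (see below), then the opening, from -1 (shut) to 1 (fully open). In form: [[[dx, dy, dz], [wx, wy, wz], hand], ...]. A call has 1 to 12 rows; each row shifts and turns the commanded pose from where the row before left it, along the tool's axes as they then stand; what a row does not reach is not made up. The controller multiplies each number of a shift by 0.75 m and each number of a turn by pi/4 rad. A row lasts 1/10 s, in which the tool goes at most 50 mm and 8.59 degrees, less where a joint would pass 70% of its speed; a pose out of reach is approached as far as the arm can. A call with a number of a shift or a turn outside -1 to 1 is refused whole. A call with a gripper value outside its range is refused whole. The fingers move at their own pace and stop on an object; "newtons" is the grip in N (left out, the last holds). Time passes only in rows, so rows that do not move let the fingers close. It gives the time, the measured TCP pose, the force, the opening and the grip force at its end, in the units of the state.
- manip.get_obs(): the state, without advancing time (a new reading comes with each control period).
- vision.camera(name): name is "scene" or "top"; returns a dict with "pixels" (480x640x3 uint8, red, green, blue), "fx", "fy", "cx", "cy" (pixels), "k1" (the pictures are not rectified: a ray, as slopes to the right and down, at radius r is drawn at 1 + k1 r^2 times it, then the intrinsics apply), "R" (3x3) and "t" (3): a world point X has camera coordinates R X + t. Camera axes: x right, y down, z forward; pixel columns grow to the right and rows downward; lengths in m; the calibration is good to about 2 mm. A picture is of the moment at which its call begins. There is no depth.
- order.hand_in(): hands the job in; it is judged then, once.
The state is a dict: "clock": time; "joint_pos": joint angles; "joint_velocities": joint speeds; "tau": joint torques, N m; "position": TCP position; "ee_rot": TCP orientation; "ft_force": force on the tool from outside, world axes, zero at the start; "torque": the same for the moment, N m; "grip_width": opening from 0.0 (shut) to 1.0 (fully open); "grasp_force": force on a finger pad.
Only numpy, scipy, OpenCV 4.12 (cv2) and the standard library are available. Lean on these libraries where they do the work, as an engineer would, in place of code of your own. Each camera call takes 0.05 s, during which the arm holds its last target. There are 200 camera calls.

## Task

Move the four sample vials on the high step of the white rack into the four wells of the heating block in front of the chromatograph, in the same order: the vial nearest the rack's carrying tab goes into the well next to the block's control panel, the next one into the next well, and so on to the far end. Lower each vial upright until it stands on the floor of its well, without dropping or tipping it, and leave the retained vials on the low step where they are.

Things in the scene. Friction and masses are not known exactly. Their poses are not given: they have to be found in the camera images.
- rack: white two-step vial rack, 113 x 208 mm (x, y), fixed, any yaw. Origin: centre of underside, z up. Wells at y = +75, +25, -25, -75 mm in both steps, 32 mm wide, 34 mm deep. Low step x = -31 mm: 40 mm high, well floors at z = 6 mm. High step x = +31 mm: 70 mm high, well floors at z = 36 mm. Grey carrying tab sticks out 28 mm at the +y end of the high step only, 65 mm up.
- heater: dry-block vial heater, fixed: aluminium block with a row of four empty wells on a grey base 80 x 274 mm (x, y); white control pod with dark display, 46 mm high, at the -y end only. Origin: on the worktop under the middle of the row, z up. Wells at x = 0, y = -75 (next to the pod), -25, +25, +75 mm; 34 mm wide, mouths flared to 42 mm; block top z = 50 mm, well floors z = 22 mm.
- vial_1: sample vial to move, one of four alike on the high step of the rack, names in any order along it: glass with red screw cap, 28 mm diameter, 96 mm tall, 25 to 50 g. Origin: centre of the underside, z up. Grip the glass or cap 45 to 85 mm above the underside, from any side.
- vial_2: sample vial to move, one of four alike on the high step of the rack, names in any order along it: glass with red screw cap, 28 mm diameter, 96 mm tall, 25 to 50 g. Origin: centre of the underside, z up. Grip the glass or cap 45 to 85 mm above the underside, from any side.
- vial_3: sample vial to move, one of four alike on the high step of the rack, names in any order along it: glass with red screw cap, 28 mm diameter, 96 mm tall, 25 to 50 g. Origin: centre of the underside, z up. Grip the glass or cap 45 to 85 mm above the underside, from any side.
- vial_4: sample vial to move, one of four alike on the high step of the rack, names in any order along it: glass with red screw cap, 28 mm diameter, 96 mm tall, 25 to 50 g. Origin: centre of the underside, z up. Grip the glass or cap 45 to 85 mm above the underside, from any side.
- retained_1: retained duplicate: a like vial (28 mm diameter, 96 mm tall, red cap) on the low step of the rack, 62 mm from vial_1 at the start, in the same place along the row; stays there. Origin: centre of the underside, z up.
- retained_2: retained duplicate: a like vial (28 mm diameter, 96 mm tall, red cap) on the low step of the rack, 62 mm from vial_2 at the start, in the same place along the row; stays there. Origin: centre of the underside, z up.
- retained_3: retained duplicate: a like vial (28 mm diameter, 96 mm tall, red cap) on the low step of the rack, 62 mm from vial_3 at the start, in the same place along the row; stays there. Origin: centre of the underside, z up.
- retained_4: retained duplicate: a like vial (28 mm diameter, 96 mm tall, red cap) on the low step of the rack, 62 mm from vial_4 at the start, in the same place along the row; stays there. Origin: centre of the underside, z up.

How it is judged:
At the end, for the whole second after the job is handed in: Each test vial stands in the heater well with the same count from the panel as its start place (beside its retained partner) had from the tab: within 8 mm in x and y, 4 mm in height, tilt under 0.12 rad, released, at rest; retained vials moved under 8 mm and upright (((y of retained_1 in the frame of rack between 0.06 and 0.09 m and y of vial_1 in the frame of heater between -0.083 and -0.067 m) or (y of retained_1 in the frame of rack between 0.01 and 0.04 m and y of vial_1 in the frame of heater between -0.033 and -0.017 m) or (y of retained_1 in the frame of rack between -0.04 and -0.01 m and y of vial_1 in the frame of heater between 0.017 and 0.033 m) or (y of retained_1 in the frame of rack between -0.09 and -0.06 m and y of vial_1 in the frame of heater between 0.067 and 0.083 m)) and x of vial_1 in the frame of heater between -0.008 and 0.008 m and z of vial_1 in the frame of heater between 0.018 and 0.026 m and angle between each of vial_1, retained_1, vial_2, retained_2, vial_3, retained_3, vial_4, retained_4's own z axis and vertical below 0.12 rad and linear speed of each of vial_1, vial_2, vial_3, vial_4 below 0.02 m/s and contact force between the fingers and vial_1 below 0.1 N and distance of each of retained_1, retained_2, retained_3, retained_4 from where it was at the start of the episode below 0.008 m and ((y of retained_2 in the frame of rack between 0.06 and 0.09 m and y of vial_2 in the frame of heater between -0.083 and -0.067 m) or (y of retained_2 in the frame of rack between 0.01 and 0.04 m and y of vial_2 in the frame of heater between -0.033 and -0.017 m) or (y of retained_2 in the frame of rack between -0.04 and -0.01 m and y of vial_2 in the frame of heater between 0.017 and 0.033 m) or (y of retained_2 in the frame of rack between -0.09 and -0.06 m and y of vial_2 in the frame of heater between 0.067 and 0.083 m)) and x of vial_2 in the frame of heater between -0.008 and 0.008 m and z of vial_2 in the frame of heater between 0.018 and 0.026 m and contact force between the fingers and vial_2 below 0.1 N and ((y of retained_3 in the frame of rack between 0.06 and 0.09 m and y of vial_3 in the frame of heater between -0.083 and -0.067 m) or (y of retained_3 in the frame of rack between 0.01 and 0.04 m and y of vial_3 in the frame of heater between -0.033 and -0.017 m) or (y of retained_3 in the frame of rack between -0.04 and -0.01 m and y of vial_3 in the frame of heater between 0.017 and 0.033 m) or (y of retained_3 in the frame of rack between -0.09 and -0.06 m and y of vial_3 in the frame of heater between 0.067 and 0.083 m)) and x of vial_3 in the frame of heater between -0.008 and 0.008 m and z of vial_3 in the frame of heater between 0.018 and 0.026 m and contact force between the fingers and vial_3 below 0.1 N and ((y of retained_4 in the frame of rack between 0.06 and 0.09 m and y of vial_4 in the frame of heater between -0.083 and -0.067 m) or (y of retained_4 in the frame of rack between 0.01 and 0.04 m and y of vial_4 in the frame of heater between -0.033 and -0.017 m) or (y of retained_4 in the frame of rack between -0.04 and -0.01 m and y of vial_4 in the frame of heater between 0.017 and 0.033 m) or (y of retained_4 in the frame of rack between -0.09 and -0.06 m and y of vial_4 in the frame of heater between 0.067 and 0.083 m)) and x of vial_4 in the frame of heater between -0.008 and 0.008 m and z of vial_4 in the frame of heater between 0.018 and 0.026 m and contact force between the fingers and vial_4 below 0.1 N); the robot touches nothing.
It fails at once if a sample vial is tipped over (tilted more than 0.7 rad) (angle between any of vial_1, vial_2, vial_3, vial_4's own z axis and vertical above 0.7 rad).
It fails at once if a sample vial is dropped (falls free by more than about 40 mm) ((linear speed of vial_1 above 0.9 m/s and contact force between the fingers and vial_1 below 0.05 N) or (linear speed of vial_2 above 0.9 m/s and contact force between the fingers and vial_2 below 0.05 N) or (linear speed of vial_3 above 0.9 m/s and contact force between the fingers and vial_3 below 0.05 N) or (linear speed of vial_4 above 0.9 m/s and contact force between the fingers and vial_4 below 0.05 N)).
It fails at once if a retained vial is pulled from its place (25 mm) or knocked over (0.4 rad) ((distance of retained_1 from where it was at the start of the episode above 0.025 m or angle between retained_1's own z axis and vertical above 0.4 rad) or (distance of retained_2 from where it was at the start of the episode above 0.025 m or angle between retained_2's own z axis and vertical above 0.4 rad) or (distance of retained_3 from where it was at the start of the episode above 0.025 m or angle between retained_3's own z axis and vertical above 0.4 rad) or (distance of retained_4 from where it was at the start of the episode above 0.025 m or angle between retained_4's own z axis and vertical above 0.4 rad)).
It also fails if it takes over 102 s, if anything falls off the work surface, if the arm or the gripper's body presses on something with over 40 N, if the wrist force passes 120 N, or if a joint passes its speed limit or range.

## Working session

There is one attempt and no reset: what is moved stays moved. The work goes in short steps, Python scripts to look and compute and a tool call to move; the robot and the scene stay as the last step left them, time stands still between calls to the robot, and variables do not carry over. Pictures are saved under pics/ and viewed, at most 14 in all, crops included, and the job is handed in when it is done.

Besides the shell and the picture viewer there is one more tool, called as name(argument=value, ...) on one line, values as JSON. move_arm: Moves the arm, as the interface text tells. Its arguments: {"type":"object","properties":{"motion":{"type":"array"},"newtons":{"type":"number"}},"required":["motion"]}

```bash
mkdir -p pics; python3 - <<'E'
from workcell import manip, vision, order
import cv2, numpy as np, pickle
o=manip.get_obs(); print({k:np.round(v,3).tolist() for k,v in o.items()})
for n in("scene","top"):
    c=vision.camera(n); cv2.imwrite(f"pics/{n}0.png",c["pixels"][...,::-1]); pickle.dump(c,open(f"{n}.pkl","wb"))
    print(n,{k:np.round(v,4).tolist() for k,v in c.items() if k!="pixels"})
E
```

```text
{'clock': 0.0, 'joint_pos': [-1.368, 0.333, -0.065, 1.461, 0.022, 1.35, -0.089], 'joint_velocities': [0.001, 0.001, 0.001, -0.001, -0.002, -0.002, -0.0], 'tau': [-0.001, -62.547, 0.049, -39.16, 0.016, 0.01, 0.0], 'position': [0.14, 0.609, 0.231], 'ee_rot': [0.113, 0.994, -0.001, -0.0], 'ft_force': [-0.308, 0.13, 0.013], 'torque': [-0.005, -0.046, 0.019], 'grasp_force': 0.0, 'grip_width': 0.997}
scene {'fx': 618.4253, 'fy': 618.4253, 'cx': 319.2153, 'cy': 238.8819, 'k1': -0.0784, 'R': [[0.8475, -0.5307, 0.0013], [-0.4078, -0.6528, -0.6383], [0.3397, 0.5405, -0.7698]], 't': [-0.3655, 0.2775, 1.0253]}
top {'fx': 568.0139, 'fy': 568.0139, 'cx': 311.1495, 'cy': 238.6887, 'k1': -0.1754, 'R': [[-0.0001, -1.0, -0.0076], [-0.9975, 0.0006, -0.0703], [0.0703, 0.0075, -0.9975]], 't': [0.0855, 0.4879, 1.3511]}
```

View pics/scene0.png

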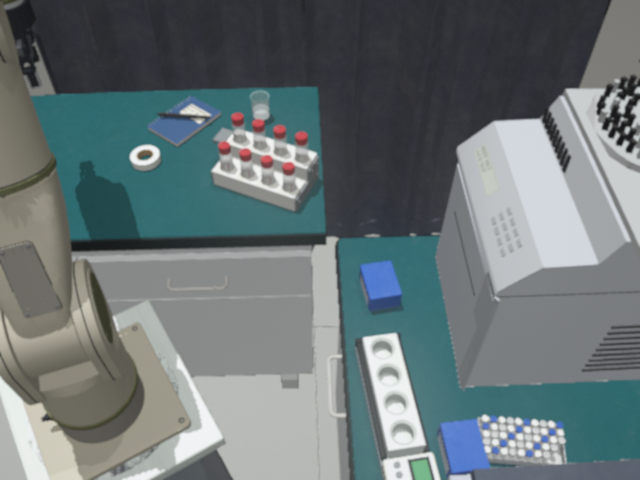

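View pics/top0.png

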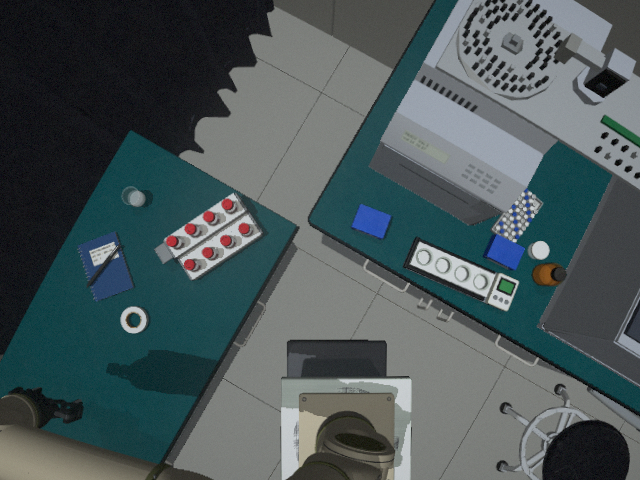

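The scene view shows the rack at about (265,165) with its tab at upper left, and the heater at about (395,400) with its pod at the bottom. In the top view, the rack tab is at (165,253), with high-step caps at (174,242), (192,230), (210,217), (229,205). The heater wells are at (423,257), (442,265), (461,273), (480,281) and the pod is at (506,288).

```bash
python3 - <<'E'
import cv2, numpy as np, pickle
for n,b,f in(("top",(400,225,530,315),6),("scene",(345,320,445,480),3.7),("top",(150,185,270,285),6)):
    im=pickle.load(open(n+".pkl","rb"))["pixels"][b[1]:b[3],b[0]:b[2],::-1]
    cv2.imwrite(f"pics/{n}_{b[0]}.png",cv2.resize(im,None,fx=f,fy=f,interpolation=cv2.INTER_CUBIC))
for n,b in(("top",(150,185,270,285)),("scene",(200,100,330,220))):
    im=pickle.load(open(n+".pkl","rb"))["pixels"].astype(int)
    m=((im[...,0]>110)&(im[...,1]<90)).astype(np.uint8); q=np.zeros_like(m);q[b[1]:b[3],b[0]:b[2]]=1
    k=cv2.connectedComponentsWithStats(m*q); print(n,[(np.round(c,1).tolist(),int(s[4])) for c,s in zip(k[3],k[2])][1:])
E
```

```text
top [([226.5, 203.8], 88), ([208.0, 216.1], 85), ([243.5, 227.9], 84), ([189.7, 228.5], 87), ([225.1, 240.1], 86), ([171.0, 240.6], 86), ([207.1, 252.2], 78), ([188.8, 264.0], 89)]
scene [([237.5, 117.4], 70), ([258.3, 125.5], 91), ([236.9, 124.5], 13), ([279.4, 132.1], 96), ([301.1, 138.2], 101), ([224.1, 148.2], 83), ([245.3, 155.4], 88), ([266.9, 162.6], 81), ([288.4, 169.4], 86)]
```

View pics/top_400.png

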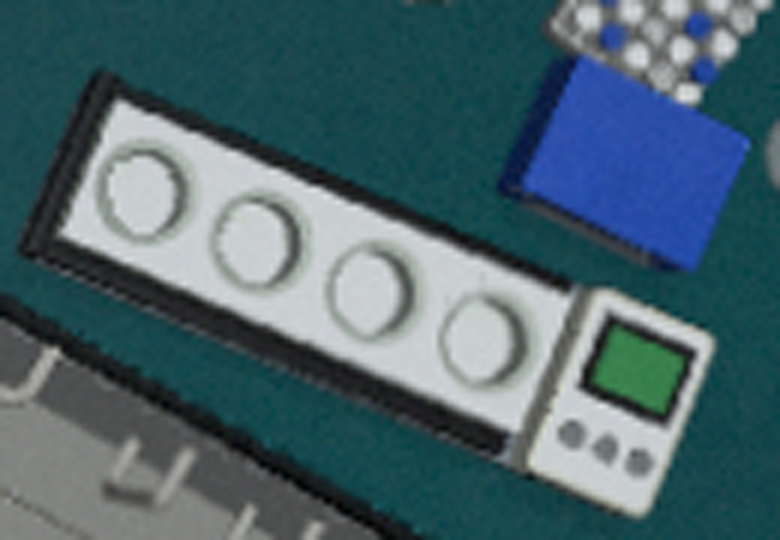

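View pics/scene_345.png

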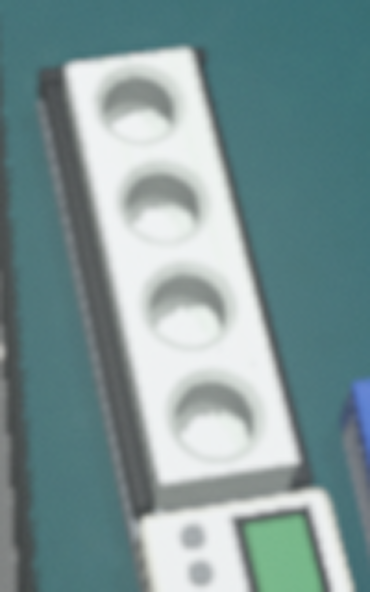

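View pics/top_150.png

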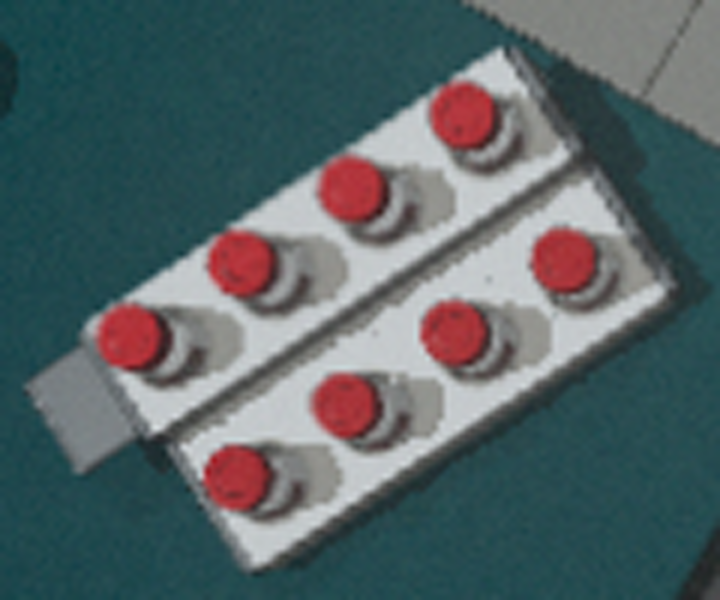

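The top crop shows all four flared mouths and the block. The rim centres are at crop (147,192), (261,243), (374,292), (488,341), with the pod to the right. In the scene crop the rim centres are at (138,105), (162,200), (187,304), (213,415). The rack crop shows eight caps and the tab at lower left. Its high-step corners are at (505,47), (580,155), (85,330) and its low-step corners at (672,287), (255,570).

```bash
cat > geo.py <<'E'
import numpy as np, pickle
from scipy.optimize import least_squares
C={n:pickle.load(open(n+".pkl","rb")) for n in("scene","top")}
def proj(n,X):
    c=C[n]; p=np.atleast_2d(X)@np.array(c["R"]).T+c["t"]; s=p[:,:2]/p[:,2:]
    s=s*(1+c["k1"]*(s**2).sum(1,keepdims=True)); return s*[c["fx"],c["fy"]]+[c["cx"],c["cy"]]
def world(P,L):
    x,y,a=P; L=np.atleast_2d(L); c,s=np.cos(a),np.sin(a)
    return np.c_[x+c*L[:,0]-s*L[:,1],y+s*L[:,0]+c*L[:,1],L[:,2]]
def fit(obs,P0,loss="soft_l1"):
    f=lambda P:np.concatenate([(proj(n,world(P,L))-uv).ravel() for n,L,uv in obs])
    r=least_squares(f,P0,loss=loss); return r.x,f(r.x).reshape(-1,2)
crop=lambda uv,o,k:(np.array(uv)+.5)/k-.5+np.array(o)
E
python3 - <<'E'
from geo import *
W=[[0,y,.05] for y in(.075,.025,-.025,-.075)]
ot=("top",W,crop([(147,192),(261,243),(374,292),(488,341)],(400,225),6))
os=("scene",W,crop([(138,105),(162,200),(187,304),(213,415)],(345,320),3.7))
for o in([ot],[os],[ot,os]):
    P,r=fit(o,[.55,-.2,-.4]); print("heater",P.round(4),r.round(1).tolist())
H=P
Y=(.075,.025,-.025,-.075)
cap=[[.031,y,.130] for y in Y]+[[-.031,y,.100] for y in Y]
ct=("top",cap,np.array([(171,240.6),(189.7,228.5),(208,216.1),(226.5,203.8),(188.8,264),(207.1,252.2),(225.1,240.1),(243.5,227.9)]))
cap2=[[a,b,c-.008] for a,b,c in cap]
cs=("scene",cap2,np.array([(237.4,118.5),(258.3,125.5),(279.4,132.1),(301.1,138.2),(224.1,148.2),(245.3,155.4),(266.9,162.6),(288.4,169.4)]))
co=("top",[[.0565,-.104,.07],[0.0,-.104,.07],[.0565,.104,.07],[-.0565,-.104,.04],[-.0565,.104,.04]],crop([(505,47),(580,155),(85,330),(672,287),(255,570)],(150,185),6))
for o in([ct],[cs],[co],[ct,cs,co]):
    P,r=fit(o,[.6,.35,.6]); print("rack",P.round(4),r.round(1).tolist())
for n,P,L in(("rack",P,[[.031,y,0] for y in Y]),("heat",H,[[0,-y,0] for y in Y])):
    w=world(P,L)[:,:2]; print(n,w.round(4).tolist(),np.hypot(*w.T).round(3))
E
```

```text
heater [ 0.4133 -0.2496 -0.4101] [[-0.3, -0.0], [-0.0, -0.1], [0.2, 0.0], [0.1, 0.1]]
heater [ 0.4128 -0.2497 -0.4105] [[0.0, -0.5], [-0.1, 0.3], [-0.1, 0.2], [0.1, -0.1]]
heater [ 0.413  -0.2496 -0.4105] [[-0.2, 0.1], [-0.0, -0.0], [0.2, 0.2], [0.1, 0.3], [0.1, -0.6], [0.0, 0.2], [0.0, 0.1], [0.1, -0.2]]
rack [0.4912 0.3185 0.5855] [[0.1, 0.1], [-0.2, -0.1], [0.1, -0.0], [0.2, -0.1], [-0.0, 0.2], [-0.2, -0.1], [0.0, -0.1], [-0.1, 0.0]]
rack [0.4904 0.3173 0.587 ] [[0.0, 1.2], [-0.1, 0.4], [0.1, 0.2], [0.1, 0.7], [0.2, 0.0], [-0.1, -0.6], [-0.3, -1.0], [0.0, -0.8]]
rack [0.4919 0.3196 0.5934] [[0.6, -1.6], [1.3, 0.2], [-2.5, 0.8], [0.5, -0.8], [-2.2, 0.8]]
rack [0.4911 0.3183 0.59  ] [[0.2, 0.3], [-0.1, 0.0], [0.1, -0.0], [0.1, -0.2], [0.1, 0.4], [-0.1, -0.0], [0.1, -0.1], [-0.0, -0.1], [-0.0, 0.8], [-0.1, 0.0], [0.1, -0.2], [0.1, 0.2], [0.3, -0.3], [0.0, -0.9], [-0.2, -1.4], [0.2, -1.3], [1.3, -1.2], [1.9, 0.6], [-2.0, 0.9], [1.1, -0.3], [-1.8, 1.1]]
rack [[0.4752, 0.3979], [0.503, 0.3564], [0.5308, 0.3148], [0.5586, 0.2733]] [0.62  0.616 0.617 0.622]
heat [[0.3831, -0.3184], [0.403, -0.2726], [0.423, -0.2267], [0.4429, -0.1809]] [0.498 0.487 0.48  0.478]
```

```bash
cat > plan.py <<'E'
# usage: plan.py x y z phi_deg rows  -> constant row (shift, turn) in move units; phi = world angle of tool y
import sys, numpy as np
from scipy.spatial.transform import Rotation as R
from workcell import manip
def plan(pos,rot,T,phi,n):
    q=R.from_quat(rot); y=q.apply([0,1,0]); p0=np.arctan2(y[1],y[0])
    th=-((phi-p0+np.pi/2)%np.pi-np.pi/2)
    S=sum(R.from_rotvec([0,0,k*th/n]).as_matrix() for k in range(n))
    d=np.linalg.solve(S,q.inv().apply(np.array(T)-pos))
    return d/.75, th/n/(np.pi/4), np.degrees(p0)
if __name__=="__main__":
    *a,n=map(float,sys.argv[1:]); o=manip.get_obs()
    d,t,p=plan(o["position"],o["ee_rot"],a[:3],np.radians(a[3]),int(n))
    z=R.from_quat(o["ee_rot"]).apply([0,0,1])
    print(d.round(4),round(t,4),"phi",p.round(2),"tilt",z.round(4),"pos",np.round(o["position"],4),"F",np.round(o["ft_force"],2),"grip",o["grip_width"],o["grasp_force"],o["clock"])
E
python3 plan.py .4752 .3979 .231 33.55 12
```

```text
[-0.0451  0.0006 -0.    ] 0.0806 phi 77.06 tilt [-2.0e-04 -1.2e-03 -1.0e+00] pos [0.1399 0.6088 0.2306] F [ 0.76 -0.13 -0.54] grip 0.9972383659639328 0.0 0.1
```

move_arm(motion=[[[-0.045, 0.0006, 0], [0, 0, 0.0806], 0.22], [[-0.045, 0.0006, 0], [0, 0, 0.0806], 0.22], [[-0.045, 0.0006, 0], [0, 0, 0.0806], 0.22], [[-0.045, 0.0006, 0], [0, 0, 0.0806], 0.22], [[-0.045, 0.0006, 0], [0, 0, 0.0806], 0.22], [[-0.045, 0.0006, 0], [0, 0, 0.0806], 0.22], [[-0.045, 0.0006, 0], [0, 0, 0.0806], 0.22], [[-0.045, 0.0006, 0], [0, 0, 0.0806], 0.22], [[-0.045, 0.0006, 0], [0, 0, 0.0806], 0.22], [[-0.045, 0.0006, 0], [0, 0, 0.0806], 0.22], [[-0.045, 0.0006, 0], [0, 0, 0.0806], 0.22], [[-0.045, 0.0006, 0], [0, 0, 0.0806], 0.22]], newtons=40)

```text
clock: 1.3
position: [0.4756, 0.3977, 0.2308]
ee_rot: [0.474, 0.88, -0.0, -0.0]
ft_force: [1.4, 0.4, 0.4]
grip_width: 0.612
grasp_force: 0.0
```

```bash
python3 - <<'E'
from workcell import vision
import cv2
for n,b in(("top",(120,160,280,280)),("scene",(170,60,330,180))):
    im=vision.camera(n)["pixels"][b[1]:b[3],b[0]:b[2],::-1]; cv2.imwrite(f"pics/{n}_a.png",cv2.resize(im,None,fx=5,fy=5,interpolation=cv2.INTER_CUBIC))
E
python3 plan.py .4752 .3979 .231 33.55 2
```

```text
[ 0.0037 -0.0004  0.0001] -0.0063 phi 32.98 tilt [ 0.0015 -0.0024 -1.    ] pos [0.4787 0.3936 0.2312] F [ 0.93 -0.54  0.28] grip 0.6132222373906107 0.0 1.4
```

View pics/scene_a.png

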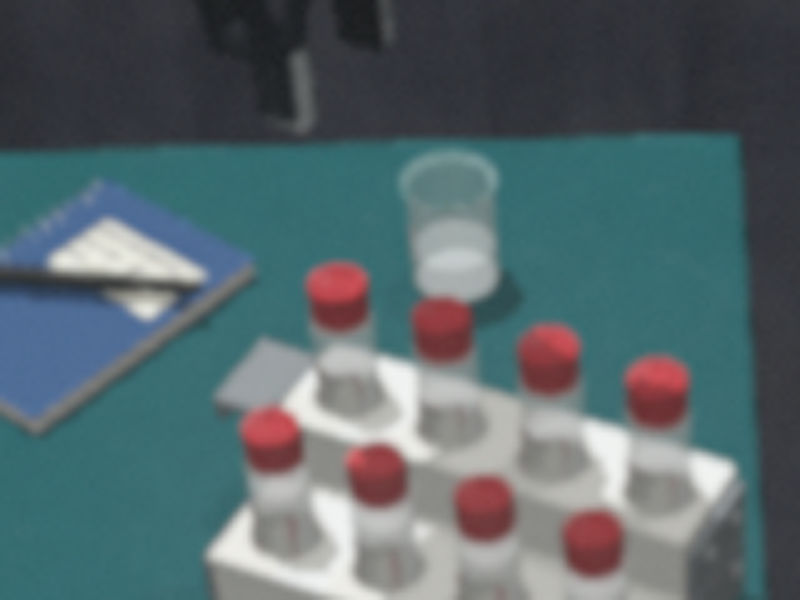

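The scene crop shows the two fingertips at about (229,85) and (245,69) in full-picture pixels, above the tab-end vial cap at (237,118). All the vials are upright.

move_arm(motion=[[[0, 0, 0], [0, 0, 0], 0.22]])

```text
clock: 1.5
position: [0.4751, 0.3983, 0.231]
ee_rot: [0.474, 0.881, -0.0, -0.0]
ft_force: [-0.5, 0.8, 0.8]
grip_width: 0.61
grasp_force: 0.0
```

```bash
python3 plan.py .4752 .3979 .231 33.55 2; python3 -c "
from geo import *
from workcell import manip
o=manip.get_obs();p=o['position'];import math
u=np.array([math.cos(.585),math.sin(.585),0])*.026
print(proj('scene',[p,p+u,p-u]),proj('top',[p,p+u,p-u]))"
```

```text
[-0.0003 -0.0001  0.    ] -0.0008 phi 33.48 tilt [-5.e-04 -2.e-04 -1.e+00] pos [0.4751 0.3983 0.231 ] F [-0.5   0.84  0.8 ] grip 0.6099123116289312 0.0 1.5
[[231.94077912  76.49413255]
 [238.35453987  69.49569993]
 [225.36675429  83.67759748]] [[158.75887941 237.7388447 ]
 [152.22676099 227.29650969]
 [165.3520485  248.23545116]]
```

View pics/top_a.png

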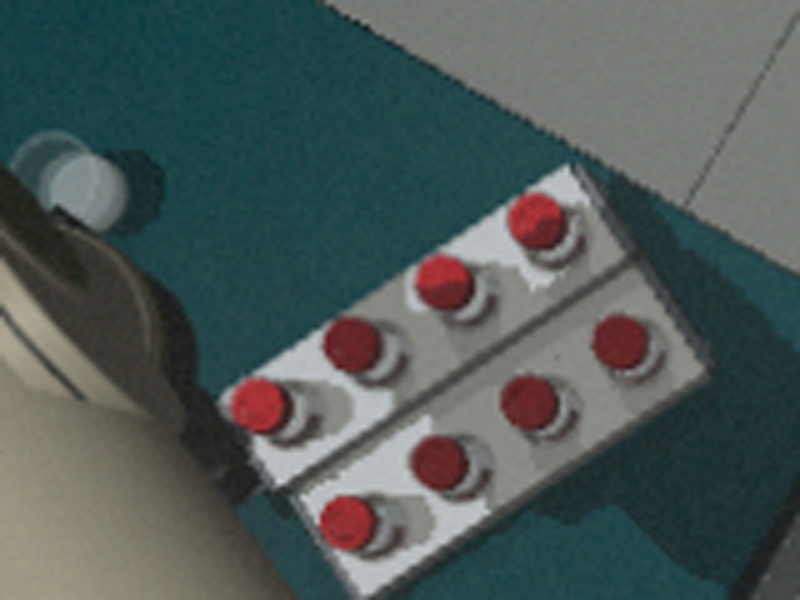

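The top crop shows all eight vials upright in their wells, with the wrist coming in from the left at about (165,250). The settled TCP is on target.

move_arm(motion=[[[0, 0, 0.04], [0, 0, 0], 0.22], [[0, 0, 0.04], [0, 0, 0], 0.22], [[0, 0, 0.04], [0, 0, 0], 0.22], [[0, 0, 0.03], [0, 0, 0], 0.22], [[0, 0, 0.02], [0, 0, 0], 0.22], [[0, 0, 0.012], [0, 0, 0], 0.22], [[0, 0, 0.01], [0, 0, 0], 0.22], [[0, 0, 0], [0, 0, 0], 0.22], [[0, 0, 0], [0, 0, 0], 0.22]])

```text
clock: 2.4
position: [0.4752, 0.3993, 0.0881]
ee_rot: [0.473, 0.881, 0.001, 0.0]
ft_force: [0.0, 0.8, 0.6]
grip_width: 0.61
grasp_force: 0.0
```

```bash
python3 plan.py .4752 .3979 .087 33.55 1;python3 - <<'E'
from workcell import vision
import cv2
n,b=("scene",(190,70,320,170))
im=vision.camera(n)["pixels"][b[1]:b[3],b[0]:b[2],::-1]; cv2.imwrite(f"pics/{n}_b.png",cv2.resize(im,None,fx=6,fy=6,interpolation=cv2.INTER_CUBIC))
E
```

```text
[-0.0016 -0.001   0.0015] -0.0001 phi 33.54 tilt [ 8.e-04  1.e-03 -1.e+00] pos [0.4752 0.3993 0.0881] F [0.02 0.82 0.63] grip 0.6099428434236912 0.0 2.4
```

View pics/scene_b.png

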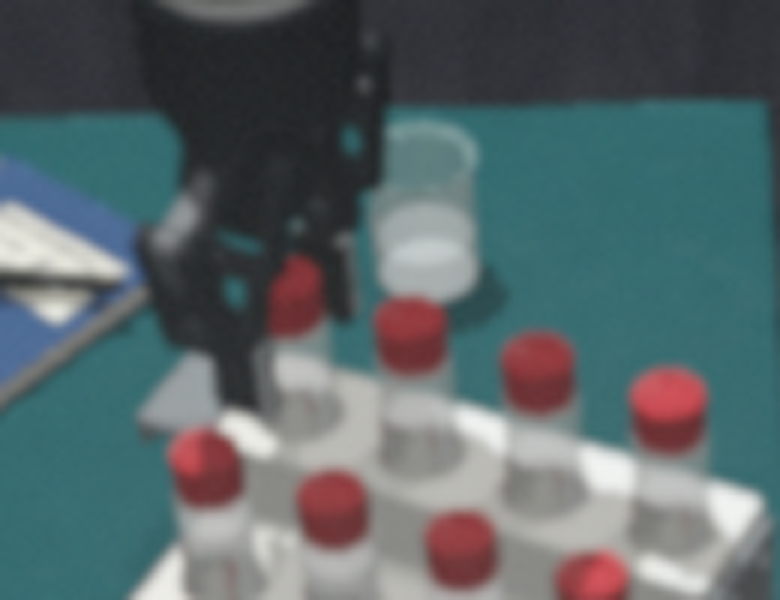

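The fingers straddle the tab-end vial, whose cap is at crop (297,295), and they clear the low-step cap at (207,465). Next I close the gripper.

move_arm(motion=[[[0, 0, 0], [0, 0, 0], -0.2], [[0, 0, 0], [0, 0, 0], -0.3], [[0, 0, 0], [0, 0, 0], -0.6], [[0, 0, 0], [0, 0, 0], -0.6], [[0, 0, 0], [0, 0, 0], -0.6], [[0, 0, 0], [0, 0, 0], -0.6]], newtons=30)

```text
clock: 3.05
position: [0.4751, 0.3991, 0.0879]
ee_rot: [0.473, 0.881, 0.0, 0.0]
ft_force: [-1.6, -0.5, 6.3]
grip_width: 0.314
grasp_force: 29.5
```

```bash
python3 plan.py .3831 -.3184 .231 -23.5 22
```

```text
[-0.0444 -0.0108 -0.0087] 0.0576 phi 33.54 tilt [ 5.e-04  7.e-04 -1.e+00] pos [0.4751 0.3991 0.0879] F [-1.62 -0.55  6.28] grip 0.3141736132710087 29.478079676628113 3.05
```

move_arm(motion=[[[0, 0, -0.01], [0, 0, 0], -0.6], [[0, 0, -0.02], [0, 0, 0], -0.6], [[0, 0, -0.03], [0, 0, 0], -0.6], [[0, 0, -0.04], [0, 0, 0], -0.6], [[0, 0, -0.04], [0, 0, 0], -0.6], [[0, 0, -0.03], [0, 0, 0], -0.6], [[0, 0, -0.02], [0, 0, 0], -0.6], [[0, 0, 0], [0, 0, 0], -0.6]])

```text
clock: 3.85
position: [0.4756, 0.3995, 0.2325]
ee_rot: [0.473, 0.881, 0.002, 0.001]
ft_force: [0.2, 0.4, 0.0]
grip_width: 0.314
grasp_force: 29.6
```

```bash
python3 plan.py .3831 -.3184 .231 -23.5 22; python3 - <<'E'
from workcell import vision
import cv2
n,b=("scene",(190,20,350,140))
im=vision.camera(n)["pixels"][b[1]:b[3],b[0]:b[2],::-1]; cv2.imwrite(f"pics/{n}_c.png",cv2.resize(im,None,fx=5,fy=5,interpolation=cv2.INTER_CUBIC))
E
```

```text
[-0.0444 -0.0108 -0.0001] 0.0576 phi 33.53 tilt [ 0.0027  0.0029 -1.    ] pos [0.4756 0.3995 0.2325] F [0.22 0.37 0.01] grip 0.31359816069545865 29.562856256961823 3.85
```

View pics/scene_c.png

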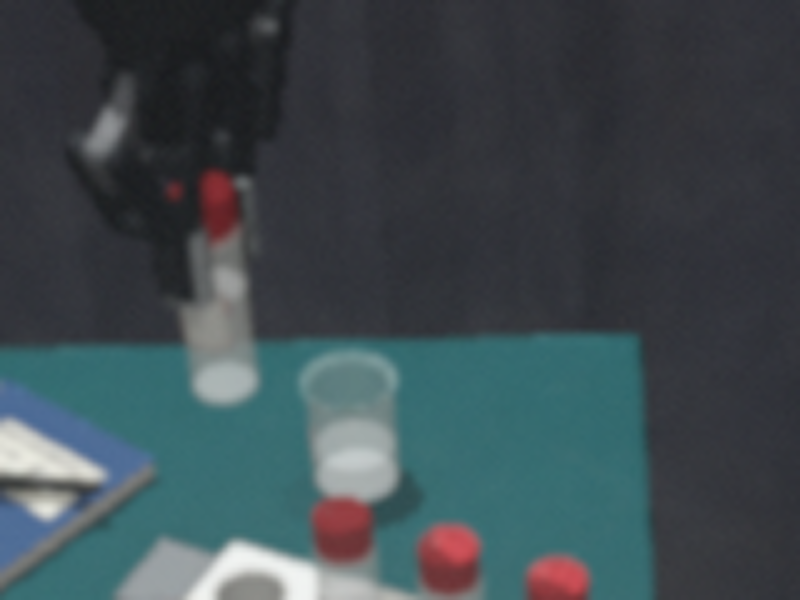

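The vial is held upright with its base at crop (225,385), well clear of the rack. Now I carry it across.

move_arm(motion=[[[-0.0444, -0.0108, 0], [0, 0, 0.0576], -0.6], [[-0.0444, -0.0108, 0], [0, 0, 0.0576], -0.6], [[-0.0444, -0.0108, 0], [0, 0, 0.0576], -0.6], [[-0.0444, -0.0108, 0], [0, 0, 0.0576], -0.6], [[-0.0444, -0.0108, 0], [0, 0, 0.0576], -0.6], [[-0.0444, -0.0108, 0], [0, 0, 0.0576], -0.6], [[-0.0444, -0.0108, 0], [0, 0, 0.0576], -0.6], [[-0.0444, -0.0108, 0], [0, 0, 0.0576], -0.6], [[-0.0444, -0.0108, 0], [0, 0, 0.0576], -0.6], [[-0.0444, -0.0108, 0], [0, 0, 0.0576], -0.6], [[-0.0444, -0.0108, 0], [0, 0, 0.0576], -0.6]])

```text
clock: 5.0
position: [0.5187, 0.027, 0.2282]
ee_rot: [0.676, 0.737, -0.001, -0.001]
ft_force: [0.1, 0.5, -0.3]
grip_width: 0.318
grasp_force: 29.6
```

move_arm(motion=[[[-0.0444, -0.0108, 0], [0, 0, 0.0576], -0.6], [[-0.0444, -0.0108, 0], [0, 0, 0.0576], -0.6], [[-0.0444, -0.0108, 0], [0, 0, 0.0576], -0.6], [[-0.0444, -0.0108, 0], [0, 0, 0.0576], -0.6], [[-0.0444, -0.0108, 0], [0, 0, 0.0576], -0.6], [[-0.0444, -0.0108, 0], [0, 0, 0.0576], -0.6], [[-0.0444, -0.0108, 0], [0, 0, 0.0576], -0.6], [[-0.0444, -0.0108, 0], [0, 0, 0.0576], -0.6], [[-0.0444, -0.0108, 0], [0, 0, 0.0576], -0.6], [[-0.0444, -0.0108, 0], [0, 0, 0.0576], -0.6], [[-0.0444, -0.0108, 0], [0, 0, 0.0576], -0.6], [[0, 0, 0], [0, 0, 0], -0.6]])

```text
clock: 6.2
position: [0.3786, -0.322, 0.2288]
ee_rot: [0.838, 0.545, -0.001, -0.0]
ft_force: [-0.2, -0.6, -1.2]
grip_width: 0.32
grasp_force: 29.5
```

move_arm(motion=[[[0, 0, 0], [0, 0, 0], -0.6], [[0, 0, 0], [0, 0, 0], -0.6], [[0, 0, 0], [0, 0, 0], -0.6]])

```text
clock: 6.5
position: [0.3829, -0.3174, 0.2293]
ee_rot: [0.836, 0.549, -0.0, -0.0]
ft_force: [0.5, -0.0, -0.7]
grip_width: 0.315
grasp_force: 29.5
```

```bash
python3 plan.py .3831 -.3184 .231 -23.5 1; python3 - <<'E'
from workcell import vision
import cv2
n,b=("scene",(320,320,480,480))
im=vision.camera(n)["pixels"][b[1]:b[3],b[0]:b[2],::-1]; cv2.imwrite(f"pics/{n}_d.png",cv2.resize(im,None,fx=3.7,fy=3.7,interpolation=cv2.INTER_CUBIC))
E
```

```text
[-0.0012  0.0008 -0.0022] 0.0032 phi -23.36 tilt [-7.e-04  4.e-04 -1.e+00] pos [ 0.3829 -0.3174  0.2293] F [ 0.47 -0.02 -0.67] grip 0.3147395113963467 29.51235741376877 6.5
```

View pics/scene_d.png

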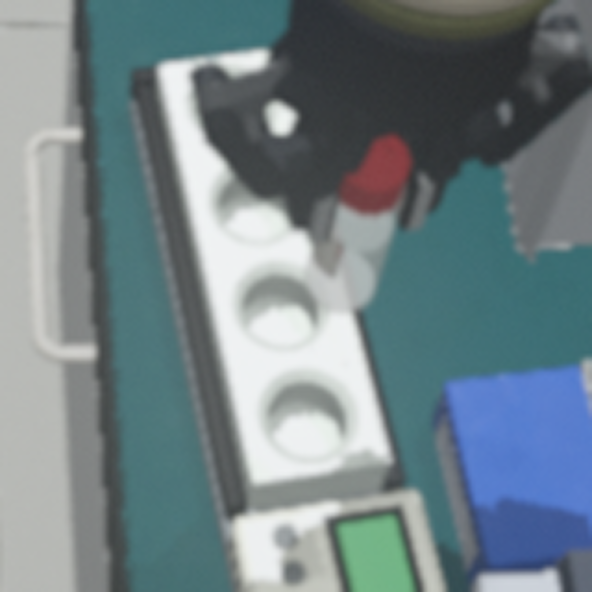

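The vial is held above the wells, with its cap at crop (378,175) and base at about (345,285), so it leans in the picture. I'll check whether that lean is only perspective.

```bash
python3 -c "
from geo import *
print(((proj('scene',[[.383,-.317,z] for z in(.275,.265,.215,.178)])-[320,320]+.5)*3.7-.5).round(0))"
```

```text
[[375. 151.]
 [371. 165.]
 [353. 232.]
 [341. 277.]]
```

The predicted vertical line has nearly the same slope as the vial, so it is upright. I correct the small offset and lower it.

move_arm(motion=[[[-0.0012, 0.0008, 0.01], [0, 0, 0.003], -0.6], [[0, 0, 0.04], [0, 0, 0], -0.6], [[0, 0, 0.04], [0, 0, 0], -0.6], [[0, 0, 0.035], [0, 0, 0], -0.6], [[0, 0, 0.02], [0, 0, 0], -0.6], [[0, 0, 0.015], [0, 0, 0], -0.6], [[0, 0, 0.015], [0, 0, 0], -0.6], [[0, 0, 0.012], [0, 0, 0], -0.6], [[0, 0, 0.012], [0, 0, 0], -0.6], [[0, 0, 0], [0, 0, 0], -0.6], [[0, 0, 0], [0, 0, 0], -0.6]])

```text
clock: 7.65
position: [0.3826, -0.3197, 0.0807]
ee_rot: [0.837, 0.547, 0.0, 0.0]
ft_force: [-0.8, -0.6, -0.5]
grip_width: 0.315
grasp_force: 29.6
```

```bash
python3 plan.py .3831 -.3184 .0739 -23.5 1
```

```text
[ 0.0018 -0.      0.009 ] -0.0028 phi -23.63 tilt [ 1.e-04 -1.e-04 -1.e+00] pos [ 0.3826 -0.3197  0.0807] F [-0.76 -0.61 -0.54] grip 0.3146276541443137 29.586135149002075 7.65
```

move_arm(motion=[[[0.001, 0, 0.004], [0, 0, 0], -0.6], [[0, 0, 0.004], [0, 0, 0], -0.6], [[0, 0, 0.001], [0, 0, 0], -0.6], [[0, 0, 0], [0, 0, 0], -0.6], [[0, 0, 0], [0, 0, 0], -0.6]])

```text
clock: 8.15
position: [0.383, -0.3188, 0.0739]
ee_rot: [0.837, 0.547, 0.0, 0.0]
ft_force: [-0.2, 1.6, 2.2]
grip_width: 0.312
grasp_force: 29.7
```

move_arm(motion=[[[0, 0, 0], [0, 0, 0], -0.3], [[0, 0, 0], [0, 0, 0], -0.25], [[0, 0, 0], [0, 0, 0], -0.1], [[0, 0, 0], [0, 0, 0], 0.1], [[0, 0, 0], [0, 0, 0], 0.22], [[0, 0, -0.02], [0, 0, 0], 0.22], [[0, 0, -0.04], [0, 0, 0], 0.22], [[0, 0, -0.05], [0, 0, 0], 0.22], [[0, 0, -0.05], [0, 0, 0], 0.22], [[0, 0, -0.05], [0, 0, 0], 0.22], [[0, 0, 0], [0, 0, 0], 0.22]])

```text
clock: 9.25
position: [0.3845, -0.3203, 0.2357]
ee_rot: [0.837, 0.547, 0.002, 0.003]
ft_force: [-0.2, -0.5, -0.5]
grip_width: 0.612
grasp_force: 0.0
```

```bash
python3 plan.py .503 .3564 .231 33.55 22
```

```text
[0.0422 0.0102 0.0002] -0.0578 phi -23.64 tilt [ 0.0069 -0.0021 -1.    ] pos [ 0.3845 -0.3203  0.2357] F [-0.17 -0.5  -0.54] grip 0.6120140767184723 0.0 9.25
```

move_arm(motion=[[[0.042, 0.0102, 0], [0, 0, -0.0576], 0.22], [[0.042, 0.0102, 0], [0, 0, -0.0576], 0.22], [[0.042, 0.0102, 0], [0, 0, -0.0576], 0.22], [[0.042, 0.0102, 0], [0, 0, -0.0576], 0.22], [[0.042, 0.0102, 0], [0, 0, -0.0576], 0.22], [[0.042, 0.0102, 0], [0, 0, -0.0576], 0.22], [[0.042, 0.0102, 0], [0, 0, -0.0576], 0.22], [[0.042, 0.0102, 0], [0, 0, -0.0576], 0.22], [[0.042, 0.0102, 0], [0, 0, -0.0576], 0.22], [[0.042, 0.0102, 0], [0, 0, -0.0576], 0.22], [[0.042, 0.0102, 0], [0, 0, -0.0576], 0.22]])

```text
clock: 10.35
position: [0.5282, 0.0041, 0.2306]
ee_rot: [0.676, 0.737, -0.0, -0.0]
ft_force: [1.0, 0.6, -0.1]
grip_width: 0.606
grasp_force: 0.0
```

move_arm(motion=[[[0.042, 0.0102, 0], [0, 0, -0.0576], 0.22], [[0.042, 0.0102, 0], [0, 0, -0.0576], 0.22], [[0.042, 0.0102, 0], [0, 0, -0.0576], 0.22], [[0.042, 0.0102, 0], [0, 0, -0.0576], 0.22], [[0.042, 0.0102, 0], [0, 0, -0.0576], 0.22], [[0.042, 0.0102, 0], [0, 0, -0.0576], 0.22], [[0.042, 0.0102, 0], [0, 0, -0.0576], 0.22], [[0.042, 0.0102, 0], [0, 0, -0.0576], 0.22], [[0.042, 0.0102, 0], [0, 0, -0.0576], 0.22], [[0.042, 0.0102, 0], [0, 0, -0.0576], 0.22], [[0.042, 0.0102, 0], [0, 0, -0.0576], 0.22], [[0, 0, 0], [0, 0, 0], 0.22]])

```text
clock: 11.55
position: [0.4988, 0.3614, 0.2307]
ee_rot: [0.469, 0.883, 0.0, -0.001]
ft_force: [-0.3, -0.3, -0.5]
grip_width: 0.614
grasp_force: 0.0
```

move_arm(motion=[[[0, 0, 0], [0, 0, 0], 0.22], [[0, 0, 0], [0, 0, 0], 0.22], [[0, 0, 0], [0, 0, 0], 0.22]])

```text
clock: 11.85
position: [0.5028, 0.3539, 0.2315]
ee_rot: [0.475, 0.88, 0.0, 0.0]
ft_force: [-1.1, 0.6, 0.8]
grip_width: 0.612
grasp_force: 0.0
```

```bash
python3 plan.py .503 .3564 .231 33.55 1; python3 - <<'E'
from workcell import vision
import cv2
n,b=("scene",(300,300,460,480))
im=vision.camera(n)["pixels"][b[1]:b[3],b[0]:b[2],::-1]; cv2.imwrite(f"pics/{n}_e.png",cv2.resize(im,None,fx=3.3,fy=3.3,interpolation=cv2.INTER_CUBIC))
E
```

```text
[0.0027 0.002  0.0007] -0.0054 phi 33.31 tilt [ 4.e-04 -1.e-04 -1.e+00] pos [0.5028 0.3539 0.2315] F [-1.14  0.61  0.81] grip 0.6115972179248312 0.0 11.85
```

View pics/scene_e.png

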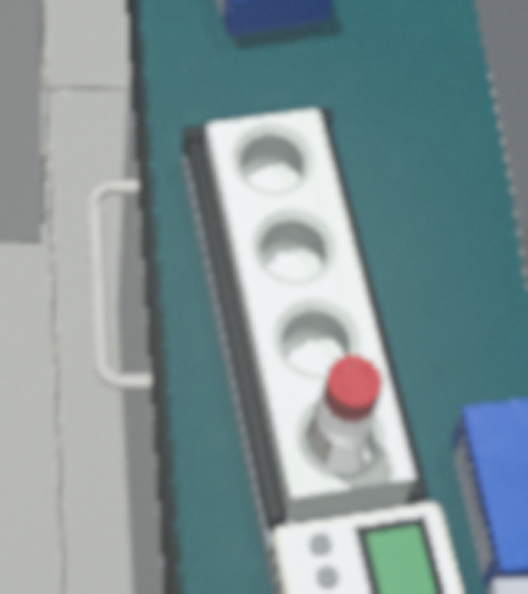

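The first vial stands upright in the well next to the pod, with its cap at crop (352,385). I do the second vial the same way.

move_arm(motion=[[[0.0025, 0.002, 0.03], [0, 0, -0.005], 0.22], [[0, 0, 0.04], [0, 0, 0], 0.22], [[0, 0, 0.04], [0, 0, 0], 0.22], [[0, 0, 0.03], [0, 0, 0], 0.22], [[0, 0, 0.02], [0, 0, 0], 0.22], [[0, 0, 0.012], [0, 0, 0], 0.22], [[0, 0, 0.01], [0, 0, 0], 0.22], [[0, 0, 0.01], [0, 0, 0], 0.22], [[0, 0, 0], [0, 0, 0], 0.22], [[0, 0, 0], [0, 0, 0], 0.22], [[0, 0, 0], [0, 0, 0], 0.22]])

```text
clock: 13.0
position: [0.5028, 0.3575, 0.088]
ee_rot: [0.472, 0.881, 0.001, 0.0]
ft_force: [-0.0, -0.4, 0.3]
grip_width: 0.611
grasp_force: 0.0
```

```bash
python3 plan.py .503 .3564 .087 33.55 1
```

```text
[-0.0013 -0.0006  0.0014] 0.0017 phi 33.63 tilt [ 8.e-04  8.e-04 -1.e+00] pos [0.5028 0.3575 0.088 ] F [-0.03 -0.42  0.29] grip 0.6114543038911564 0.0 13.0
```

move_arm(motion=[[[-0.001, -0.0005, 0], [0, 0, 0], -0.2], [[0, 0, 0], [0, 0, 0], -0.3], [[0, 0, 0], [0, 0, 0], -0.6], [[0, 0, 0], [0, 0, 0], -0.6], [[0, 0, 0], [0, 0, 0], -0.6], [[0, 0, 0], [0, 0, 0], -0.6]])

```text
clock: 13.6
position: [0.5027, 0.3564, 0.0876]
ee_rot: [0.472, 0.881, 0.0, 0.0]
ft_force: [-0.3, -1.1, 4.2]
grip_width: 0.316
grasp_force: 29.5
```

move_arm(motion=[[[0, 0, -0.01], [0, 0, 0], -0.6], [[0, 0, -0.02], [0, 0, 0], -0.6], [[0, 0, -0.03], [0, 0, 0], -0.6], [[0, 0, -0.04], [0, 0, 0], -0.6], [[0, 0, -0.04], [0, 0, 0], -0.6], [[0, 0, -0.03], [0, 0, 0], -0.6], [[0, 0, -0.02], [0, 0, 0], -0.6], [[0, 0, 0], [0, 0, 0], -0.6], [[0, 0, 0], [0, 0, 0], -0.6]])

```text
clock: 14.5
position: [0.5023, 0.3563, 0.2292]
ee_rot: [0.472, 0.881, -0.0, -0.0]
ft_force: [-0.4, -0.2, -1.0]
grip_width: 0.313
grasp_force: 29.6
```

```bash
python3 plan.py .403 -.2726 .231 -23.5 22
```

```text
[-0.0388 -0.0106 -0.0001] 0.0577 phi 33.63 tilt [-5.e-04 -3.e-04 -1.e+00] pos [0.5023 0.3563 0.2292] F [-0.45 -0.22 -0.97] grip 0.313101625062452 29.590027034282684 14.5
```

move_arm(motion=[[[-0.0388, -0.0106, 0], [0, 0, 0.0576], -0.6], [[-0.0388, -0.0106, 0], [0, 0, 0.0576], -0.6], [[-0.0388, -0.0106, 0], [0, 0, 0.0576], -0.6], [[-0.0388, -0.0106, 0], [0, 0, 0.0576], -0.6], [[-0.0388, -0.0106, 0], [0, 0, 0.0576], -0.6], [[-0.0388, -0.0106, 0], [0, 0, 0.0576], -0.6], [[-0.0388, -0.0106, 0], [0, 0, 0.0576], -0.6], [[-0.0388, -0.0106, 0], [0, 0, 0.0576], -0.6], [[-0.0388, -0.0106, 0], [0, 0, 0.0576], -0.6], [[-0.0388, -0.0106, 0], [0, 0, 0.0576], -0.6], [[-0.0388, -0.0106, 0], [0, 0, 0.0576], -0.6]])

```text
clock: 15.6
position: [0.533, 0.0269, 0.2298]
ee_rot: [0.676, 0.737, 0.0, -0.0]
ft_force: [0.7, 0.3, -0.5]
grip_width: 0.32
grasp_force: 29.6
```

move_arm(motion=[[[-0.0388, -0.0106, 0], [0, 0, 0.0576], -0.6], [[-0.0388, -0.0106, 0], [0, 0, 0.0576], -0.6], [[-0.0388, -0.0106, 0], [0, 0, 0.0576], -0.6], [[-0.0388, -0.0106, 0], [0, 0, 0.0576], -0.6], [[-0.0388, -0.0106, 0], [0, 0, 0.0576], -0.6], [[-0.0388, -0.0106, 0], [0, 0, 0.0576], -0.6], [[-0.0388, -0.0106, 0], [0, 0, 0.0576], -0.6], [[-0.0388, -0.0106, 0], [0, 0, 0.0576], -0.6], [[-0.0388, -0.0106, 0], [0, 0, 0.0576], -0.6], [[-0.0388, -0.0106, 0], [0, 0, 0.0576], -0.6], [[-0.0388, -0.0106, 0], [0, 0, 0.0576], -0.6], [[0, 0, 0], [0, 0, 0], -0.6]])

```text
clock: 16.8
position: [0.4011, -0.2772, 0.23]
ee_rot: [0.838, 0.545, 0.0, 0.0]
ft_force: [0.1, 0.4, -0.5]
grip_width: 0.311
grasp_force: 29.6
```

move_arm(motion=[[[0, 0, 0], [0, 0, 0], -0.6], [[0, 0, 0], [0, 0, 0], -0.6], [[0, 0, 0], [0, 0, 0], -0.6], [[0, 0, 0], [0, 0, 0], -0.6]])

```text
clock: 17.2
position: [0.4048, -0.2721, 0.2297]
ee_rot: [0.835, 0.55, -0.0, -0.0]
ft_force: [0.6, -0.7, -0.2]
grip_width: 0.318
grasp_force: 29.6
```

```bash
python3 plan.py .403 -.2726 .231 -23.5 1
```

```text
[-0.0015 -0.002  -0.0017] 0.0041 phi -23.31 tilt [-2.e-04 -0.e+00 -1.e+00] pos [ 0.4048 -0.2721  0.2297] F [ 0.61 -0.68 -0.23] grip 0.31844076754856265 29.605914652347565 17.2
```

move_arm(motion=[[[-0.001, -0.0015, 0.01], [0, 0, 0.003], -0.6], [[0, 0, 0.04], [0, 0, 0], -0.6], [[0, 0, 0.04], [0, 0, 0], -0.6], [[0, 0, 0.035], [0, 0, 0], -0.6], [[0, 0, 0.02], [0, 0, 0], -0.6], [[0, 0, 0.015], [0, 0, 0], -0.6], [[0, 0, 0.015], [0, 0, 0], -0.6], [[0, 0, 0.012], [0, 0, 0], -0.6], [[0, 0, 0.012], [0, 0, 0], -0.6], [[0, 0, 0], [0, 0, 0], -0.6], [[0, 0, 0], [0, 0, 0], -0.6]])

```text
clock: 18.3
position: [0.4032, -0.2731, 0.0807]
ee_rot: [0.836, 0.548, -0.0, 0.0]
ft_force: [0.4, 0.0, -0.7]
grip_width: 0.317
grasp_force: 29.6
```

```bash
python3 plan.py .403 -.2726 .0736 -23.5 1
```

```text
[ 0.0005 -0.0005  0.0094] -0.0008 phi -23.54 tilt [ 0.e+00 -1.e-04 -1.e+00] pos [ 0.4032 -0.2731  0.0807] F [ 0.41  0.01 -0.7 ] grip 0.3166382313461353 29.63877707719803 18.3
```

move_arm(motion=[[[0, 0, 0.004], [0, 0, 0], -0.6], [[0, 0, 0.004], [0, 0, 0], -0.6], [[0, 0, 0.0015], [0, 0, 0], -0.6], [[0, 0, 0], [0, 0, 0], -0.6], [[0, 0, 0], [0, 0, 0], -0.6]])

```text
clock: 18.8
position: [0.4032, -0.2729, 0.0736]
ee_rot: [0.836, 0.548, 0.0, -0.0]
ft_force: [-0.4, 0.9, 3.7]
grip_width: 0.317
grasp_force: 29.9
```

move_arm(motion=[[[0, 0, 0], [0, 0, 0], -0.3], [[0, 0, 0], [0, 0, 0], -0.25], [[0, 0, 0], [0, 0, 0], -0.1], [[0, 0, 0], [0, 0, 0], 0.1], [[0, 0, 0], [0, 0, 0], 0.22], [[0, 0, -0.02], [0, 0, 0], 0.22], [[0, 0, -0.04], [0, 0, 0], 0.22], [[0, 0, -0.05], [0, 0, 0], 0.22], [[0, 0, -0.05], [0, 0, 0], 0.22], [[0, 0, -0.05], [0, 0, 0], 0.22], [[0, 0, 0], [0, 0, 0], 0.22], [[0, 0, 0], [0, 0, 0], 0.22]])

```text
clock: 20.0
position: [0.4034, -0.2729, 0.2312]
ee_rot: [0.836, 0.548, 0.001, 0.0]
ft_force: [-0.1, 0.0, 0.2]
grip_width: 0.612
grasp_force: 0.0
```

```bash
python3 plan.py .5308 .3148 .231 33.55 20
```

```text
[0.0402 0.0114 0.    ] -0.0634 phi -23.51 tilt [ 1.7e-03  3.0e-04 -1.0e+00] pos [ 0.4034 -0.2729  0.2312] F [-0.15  0.02  0.18] grip 0.6117537459934833 0.0 20.0
```

move_arm(motion=[[[0.0402, 0.0114, 0], [0, 0, -0.0634], 0.22], [[0.0402, 0.0114, 0], [0, 0, -0.0634], 0.22], [[0.0402, 0.0114, 0], [0, 0, -0.0634], 0.22], [[0.0402, 0.0114, 0], [0, 0, -0.0634], 0.22], [[0.0402, 0.0114, 0], [0, 0, -0.0634], 0.22], [[0.0402, 0.0114, 0], [0, 0, -0.0634], 0.22], [[0.0402, 0.0114, 0], [0, 0, -0.0634], 0.22], [[0.0402, 0.0114, 0], [0, 0, -0.0634], 0.22], [[0.0402, 0.0114, 0], [0, 0, -0.0634], 0.22], [[0.0402, 0.0114, 0], [0, 0, -0.0634], 0.22]])

```text
clock: 21.0
position: [0.5422, 0.0072, 0.2309]
ee_rot: [0.674, 0.739, 0.0, -0.0]
ft_force: [0.0, 0.7, 0.8]
grip_width: 0.606
grasp_force: 0.0
```

move_arm(motion=[[[0.0402, 0.0114, 0], [0, 0, -0.0634], 0.22], [[0.0402, 0.0114, 0], [0, 0, -0.0634], 0.22], [[0.0402, 0.0114, 0], [0, 0, -0.0634], 0.22], [[0.0402, 0.0114, 0], [0, 0, -0.0634], 0.22], [[0.0402, 0.0114, 0], [0, 0, -0.0634], 0.22], [[0.0402, 0.0114, 0], [0, 0, -0.0634], 0.22], [[0.0402, 0.0114, 0], [0, 0, -0.0634], 0.22], [[0.0402, 0.0114, 0], [0, 0, -0.0634], 0.22], [[0.0402, 0.0114, 0], [0, 0, -0.0634], 0.22], [[0.0402, 0.0114, 0], [0, 0, -0.0634], 0.22]])

```text
clock: 22.0
position: [0.53, 0.3171, 0.2309]
ee_rot: [0.471, 0.882, 0.0, -0.0]
ft_force: [-0.3, -0.1, 0.9]
grip_width: 0.607
grasp_force: 0.0
```

move_arm(motion=[[[0, 0, 0], [0, 0, 0], 0.22], [[0, 0, 0], [0, 0, 0], 0.22], [[0, 0, 0], [0, 0, 0], 0.22], [[0, 0, 0], [0, 0, 0], 0.22], [[0, 0, 0], [0, 0, 0], 0.22], [[0, 0, 0], [0, 0, 0], 0.22]])

```text
clock: 22.6
position: [0.531, 0.3141, 0.2311]
ee_rot: [0.473, 0.881, 0.0, 0.0]
ft_force: [-0.6, -0.4, 0.3]
grip_width: 0.609
grasp_force: 0.0
```

```bash
python3 plan.py .5308 .3148 .231 33.55 1
```

```text
[0.0009 0.0003 0.0001] -0.0016 phi 33.48 tilt [ 1.e-04  2.e-04 -1.e+00] pos [0.531  0.3141 0.2311] F [-0.57 -0.43  0.26] grip 0.608711986198212 0.0 22.6
```

move_arm(motion=[[[0.0005, 0, 0.03], [0, 0, -0.001], 0.22], [[0, 0, 0.04], [0, 0, 0], 0.22], [[0, 0, 0.04], [0, 0, 0], 0.22], [[0, 0, 0.03], [0, 0, 0], 0.22], [[0, 0, 0.02], [0, 0, 0], 0.22], [[0, 0, 0.012], [0, 0, 0], 0.22], [[0, 0, 0.01], [0, 0, 0], 0.22], [[0, 0, 0.01], [0, 0, 0], 0.22], [[0, 0, 0], [0, 0, 0], 0.22], [[0, 0, 0], [0, 0, 0], 0.22], [[0, 0, 0], [0, 0, 0], 0.22]])

```text
clock: 23.7
position: [0.5309, 0.3152, 0.0876]
ee_rot: [0.473, 0.881, 0.001, 0.0]
ft_force: [0.1, 0.6, 0.9]
grip_width: 0.612
grasp_force: 0.0
```

```bash
python3 plan.py .5308 .3148 .087 33.55 1
```

```text
[-0.0003 -0.0004  0.0008] 0.0006 phi 33.58 tilt [ 8.e-04  7.e-04 -1.e+00] pos [0.5309 0.3152 0.0876] F [0.07 0.61 0.95] grip 0.6123645038858322 0.0 23.7
```

move_arm(motion=[[[0, 0, 0], [0, 0, 0], -0.2], [[0, 0, 0], [0, 0, 0], -0.3], [[0, 0, 0], [0, 0, 0], -0.6], [[0, 0, 0], [0, 0, 0], -0.6], [[0, 0, 0], [0, 0, 0], -0.6], [[0, 0, 0], [0, 0, 0], -0.6]])

```text
clock: 24.3
position: [0.5308, 0.3151, 0.0873]
ee_rot: [0.473, 0.881, 0.0, 0.0]
ft_force: [-0.0, -0.1, 5.2]
grip_width: 0.313
grasp_force: 29.6
```

move_arm(motion=[[[0, 0, -0.01], [0, 0, 0], -0.6], [[0, 0, -0.02], [0, 0, 0], -0.6], [[0, 0, -0.03], [0, 0, 0], -0.6], [[0, 0, -0.04], [0, 0, 0], -0.6], [[0, 0, -0.04], [0, 0, 0], -0.6], [[0, 0, -0.03], [0, 0, 0], -0.6], [[0, 0, -0.02], [0, 0, 0], -0.6], [[0, 0, 0], [0, 0, 0], -0.6], [[0, 0, 0], [0, 0, 0], -0.6], [[0, 0, 0], [0, 0, 0], -0.6]])

```text
clock: 25.3
position: [0.5299, 0.3146, 0.2279]
ee_rot: [0.473, 0.881, -0.001, -0.001]
ft_force: [-0.5, -0.6, 0.1]
grip_width: 0.314
grasp_force: 29.6
```

```bash
python3 plan.py .423 -.2267 .231 -23.5 20
```

```text
[-0.0365 -0.0116 -0.0001] 0.0634 phi 33.58 tilt [-0.0019 -0.0013 -1.    ] pos [0.5299 0.3146 0.2279] F [-0.47 -0.62  0.08] grip 0.31355489515366514 29.590100347995758 25.3
```

Place z for this vial is 0.0873 − 0.014 = 0.0733.

move_arm(motion=[[[-0.0365, -0.0116, 0], [0, 0, 0.0634], -0.6], [[-0.0365, -0.0116, 0], [0, 0, 0.0634], -0.6], [[-0.0365, -0.0116, 0], [0, 0, 0.0634], -0.6], [[-0.0365, -0.0116, 0], [0, 0, 0.0634], -0.6], [[-0.0365, -0.0116, 0], [0, 0, 0.0634], -0.6], [[-0.0365, -0.0116, 0], [0, 0, 0.0634], -0.6], [[-0.0365, -0.0116, 0], [0, 0, 0.0634], -0.6], [[-0.0365, -0.0116, 0], [0, 0, 0.0634], -0.6], [[-0.0365, -0.0116, 0], [0, 0, 0.0634], -0.6], [[-0.0365, -0.0116, 0], [0, 0, 0.0634], -0.6]])

```text
clock: 26.3
position: [0.5455, 0.0287, 0.2294]
ee_rot: [0.677, 0.736, 0.0, -0.0]
ft_force: [-0.0, -0.8, 0.6]
grip_width: 0.315
grasp_force: 29.6
```

move_arm(motion=[[[-0.0365, -0.0116, 0], [0, 0, 0.0634], -0.6], [[-0.0365, -0.0116, 0], [0, 0, 0.0634], -0.6], [[-0.0365, -0.0116, 0], [0, 0, 0.0634], -0.6], [[-0.0365, -0.0116, 0], [0, 0, 0.0634], -0.6], [[-0.0365, -0.0116, 0], [0, 0, 0.0634], -0.6], [[-0.0365, -0.0116, 0], [0, 0, 0.0634], -0.6], [[-0.0365, -0.0116, 0], [0, 0, 0.0634], -0.6], [[-0.0365, -0.0116, 0], [0, 0, 0.0634], -0.6], [[-0.0365, -0.0116, 0], [0, 0, 0.0634], -0.6], [[-0.0365, -0.0116, 0], [0, 0, 0.0634], -0.6]])

```text
clock: 27.3
position: [0.4224, -0.2276, 0.2294]
ee_rot: [0.837, 0.547, 0.0, -0.0]
ft_force: [0.2, 0.3, -0.5]
grip_width: 0.311
grasp_force: 29.5
```

move_arm(motion=[[[0, 0, 0], [0, 0, 0], -0.6], [[0, 0, 0], [0, 0, 0], -0.6], [[0, 0, 0], [0, 0, 0], -0.6], [[0, 0, 0], [0, 0, 0], -0.6], [[0, 0, 0], [0, 0, 0], -0.6], [[0, 0, 0], [0, 0, 0], -0.6]])

```text
clock: 27.9
position: [0.4241, -0.2254, 0.2293]
ee_rot: [0.836, 0.549, -0.0, -0.0]
ft_force: [-0.1, 0.4, -0.4]
grip_width: 0.316
grasp_force: 29.5
```

```bash
python3 plan.py .423 -.2267 .231 -23.5 1
```

```text
[-0.0021 -0.0007 -0.0022] 0.0013 phi -23.44 tilt [-2.e-04 -1.e-04 -1.e+00] pos [ 0.4241 -0.2254  0.2293] F [-0.08  0.39 -0.42] grip 0.315720708342773 29.53509360551834 27.9
```

move_arm(motion=[[[-0.0015, -0.0007, 0.01], [0, 0, 0.001], -0.6], [[0, 0, 0.04], [0, 0, 0], -0.6], [[0, 0, 0.04], [0, 0, 0], -0.6], [[0, 0, 0.035], [0, 0, 0], -0.6], [[0, 0, 0.02], [0, 0, 0], -0.6], [[0, 0, 0.015], [0, 0, 0], -0.6], [[0, 0, 0.015], [0, 0, 0], -0.6], [[0, 0, 0.012], [0, 0, 0], -0.6], [[0, 0, 0.012], [0, 0, 0], -0.6], [[0, 0, 0], [0, 0, 0], -0.6], [[0, 0, 0], [0, 0, 0], -0.6]])

```text
clock: 29.0
position: [0.423, -0.2267, 0.0803]
ee_rot: [0.836, 0.548, -0.0, 0.0]
ft_force: [-0.0, -0.4, -0.6]
grip_width: 0.31
grasp_force: 29.6
```

```bash
python3 plan.py .423 -.2267 .0733 -23.5 1
```

```text
[ 0.     -0.      0.0093] -0.0008 phi -23.54 tilt [-0.e+00 -1.e-04 -1.e+00] pos [ 0.423  -0.2267  0.0803] F [-0.02 -0.41 -0.64] grip 0.3098203203811478 29.600515365600586 29.0
```

move_arm(motion=[[[0, 0, 0.004], [0, 0, 0], -0.6], [[0, 0, 0.004], [0, 0, 0], -0.6], [[0, 0, 0.0013], [0, 0, 0], -0.6], [[0, 0, 0], [0, 0, 0], -0.6], [[0, 0, 0], [0, 0, 0], -0.6]])

```text
clock: 29.5
position: [0.4231, -0.2265, 0.0733]
ee_rot: [0.836, 0.548, 0.0, -0.0]
ft_force: [-0.5, 0.7, 2.7]
grip_width: 0.314
grasp_force: 29.7
```

move_arm(motion=[[[0, 0, 0], [0, 0, 0], -0.3], [[0, 0, 0], [0, 0, 0], -0.25], [[0, 0, 0], [0, 0, 0], -0.1], [[0, 0, 0], [0, 0, 0], 0.1], [[0, 0, 0], [0, 0, 0], 0.22], [[0, 0, -0.02], [0, 0, 0], 0.22], [[0, 0, -0.04], [0, 0, 0], 0.22], [[0, 0, -0.05], [0, 0, 0], 0.22], [[0, 0, -0.05], [0, 0, 0], 0.22], [[0, 0, -0.05], [0, 0, 0], 0.22], [[0, 0, 0], [0, 0, 0], 0.22], [[0, 0, 0], [0, 0, 0], 0.22]])

```text
clock: 30.7
position: [0.4233, -0.2266, 0.231]
ee_rot: [0.836, 0.548, 0.001, 0.0]
ft_force: [-0.7, 0.8, -0.4]
grip_width: 0.608
grasp_force: 0.0
```

```bash
python3 plan.py .5586 .2733 .231 33.55 20
```

```text
[0.0341 0.0116 0.    ] -0.0634 phi -23.51 tilt [ 1.7e-03  4.0e-04 -1.0e+00] pos [ 0.4233 -0.2266  0.231 ] F [-0.68  0.77 -0.38] grip 0.6081280081721832 0.0 30.7
```

move_arm(motion=[[[0.0341, 0.0116, 0], [0, 0, -0.0634], 0.22], [[0.0341, 0.0116, 0], [0, 0, -0.0634], 0.22], [[0.0341, 0.0116, 0], [0, 0, -0.0634], 0.22], [[0.0341, 0.0116, 0], [0, 0, -0.0634], 0.22], [[0.0341, 0.0116, 0], [0, 0, -0.0634], 0.22], [[0.0341, 0.0116, 0], [0, 0, -0.0634], 0.22], [[0.0341, 0.0116, 0], [0, 0, -0.0634], 0.22], [[0.0341, 0.0116, 0], [0, 0, -0.0634], 0.22], [[0.0341, 0.0116, 0], [0, 0, -0.0634], 0.22], [[0.0341, 0.0116, 0], [0, 0, -0.0634], 0.22]])

```text
clock: 31.7
position: [0.5551, 0.0084, 0.2307]
ee_rot: [0.674, 0.739, 0.0, -0.0]
ft_force: [1.2, 0.6, -0.1]
grip_width: 0.613
grasp_force: 0.0
```

move_arm(motion=[[[0.0341, 0.0116, 0], [0, 0, -0.0634], 0.22], [[0.0341, 0.0116, 0], [0, 0, -0.0634], 0.22], [[0.0341, 0.0116, 0], [0, 0, -0.0634], 0.22], [[0.0341, 0.0116, 0], [0, 0, -0.0634], 0.22], [[0.0341, 0.0116, 0], [0, 0, -0.0634], 0.22], [[0.0341, 0.0116, 0], [0, 0, -0.0634], 0.22], [[0.0341, 0.0116, 0], [0, 0, -0.0634], 0.22], [[0.0341, 0.0116, 0], [0, 0, -0.0634], 0.22], [[0.0341, 0.0116, 0], [0, 0, -0.0634], 0.22], [[0.0341, 0.0116, 0], [0, 0, -0.0634], 0.22]])

```text
clock: 32.7
position: [0.5584, 0.2758, 0.2307]
ee_rot: [0.471, 0.882, 0.0, -0.0]
ft_force: [-0.1, -0.4, -0.3]
grip_width: 0.61
grasp_force: 0.0
```

move_arm(motion=[[[0, 0, 0], [0, 0, 0], 0.22], [[0, 0, 0], [0, 0, 0], 0.22], [[0, 0, 0], [0, 0, 0], 0.22], [[0, 0, 0], [0, 0, 0], 0.22], [[0, 0, 0], [0, 0, 0], 0.22], [[0, 0, 0], [0, 0, 0], 0.22]])

```text
clock: 33.3
position: [0.5591, 0.2731, 0.2308]
ee_rot: [0.473, 0.881, 0.0, 0.0]
ft_force: [0.8, 1.2, 0.4]
grip_width: 0.61
grasp_force: 0.0
```

```bash
python3 plan.py .5586 .2733 .231 33.55 1
```

```text
[ 0.0007 -0.0004 -0.0002] -0.0014 phi 33.49 tilt [ 1.e-04  1.e-04 -1.e+00] pos [0.5591 0.2731 0.2308] F [0.76 1.24 0.42] grip 0.6099517487246935 0.0 33.3
```

move_arm(motion=[[[0.0003, -0.0004, 0.03], [0, 0, -0.001], 0.22], [[0, 0, 0.04], [0, 0, 0], 0.22], [[0, 0, 0.04], [0, 0, 0], 0.22], [[0, 0, 0.03], [0, 0, 0], 0.22], [[0, 0, 0.02], [0, 0, 0], 0.22], [[0, 0, 0.012], [0, 0, 0], 0.22], [[0, 0, 0.01], [0, 0, 0], 0.22], [[0, 0, 0.01], [0, 0, 0], 0.22], [[0, 0, 0], [0, 0, 0], 0.22], [[0, 0, 0], [0, 0, 0], 0.22], [[0, 0, 0], [0, 0, 0], 0.22]])

```text
clock: 34.4
position: [0.559, 0.2738, 0.0874]
ee_rot: [0.473, 0.881, 0.0, 0.0]
ft_force: [-0.2, 0.4, 0.1]
grip_width: 0.608
grasp_force: 0.0
```

```bash
python3 plan.py .5586 .2733 .087 33.55 1
```

```text
[-0.0002 -0.0007  0.0005] 0.0005 phi 33.57 tilt [ 9.e-04  7.e-04 -1.e+00] pos [0.559  0.2738 0.0874] F [-0.21  0.43  0.1 ] grip 0.6083888706238625 0.0 34.4
```

move_arm(motion=[[[0, 0, 0], [0, 0, 0], -0.2], [[0, 0, 0], [0, 0, 0], -0.3], [[0, 0, 0], [0, 0, 0], -0.6], [[0, 0, 0], [0, 0, 0], -0.6], [[0, 0, 0], [0, 0, 0], -0.6], [[0, 0, 0], [0, 0, 0], -0.6]])

```text
clock: 35.0
position: [0.5588, 0.2737, 0.087]
ee_rot: [0.473, 0.881, 0.0, 0.0]
ft_force: [-0.5, 0.2, 5.0]
grip_width: 0.314
grasp_force: 29.7
```

move_arm(motion=[[[0, 0, -0.01], [0, 0, 0], -0.6], [[0, 0, -0.02], [0, 0, 0], -0.6], [[0, 0, -0.03], [0, 0, 0], -0.6], [[0, 0, -0.04], [0, 0, 0], -0.6], [[0, 0, -0.04], [0, 0, 0], -0.6], [[0, 0, -0.03], [0, 0, 0], -0.6], [[0, 0, -0.02], [0, 0, 0], -0.6], [[0, 0, 0], [0, 0, 0], -0.6], [[0, 0, 0], [0, 0, 0], -0.6], [[0, 0, 0], [0, 0, 0], -0.6]])

```text
clock: 36.0
position: [0.558, 0.2733, 0.2277]
ee_rot: [0.473, 0.881, -0.001, -0.001]
ft_force: [-0.6, -0.4, -0.3]
grip_width: 0.315
grasp_force: 29.5
```

```bash
python3 plan.py .4429 -.1809 .231 -23.5 20
```

```text
[-0.0305 -0.0115 -0.0002] 0.0634 phi 33.58 tilt [-0.002  -0.0012 -1.    ] pos [0.558  0.2733 0.2277] F [-0.61 -0.41 -0.29] grip 0.31518225840906144 29.54937994480133 36.0
```

move_arm(motion=[[[-0.0305, -0.0115, 0], [0, 0, 0.0634], -0.6], [[-0.0305, -0.0115, 0], [0, 0, 0.0634], -0.6], [[-0.0305, -0.0115, 0], [0, 0, 0.0634], -0.6], [[-0.0305, -0.0115, 0], [0, 0, 0.0634], -0.6], [[-0.0305, -0.0115, 0], [0, 0, 0.0634], -0.6], [[-0.0305, -0.0115, 0], [0, 0, 0.0634], -0.6], [[-0.0305, -0.0115, 0], [0, 0, 0.0634], -0.6], [[-0.0305, -0.0115, 0], [0, 0, 0.0634], -0.6], [[-0.0305, -0.0115, 0], [0, 0, 0.0634], -0.6], [[-0.0305, -0.0115, 0], [0, 0, 0.0634], -0.6]])

```text
clock: 37.0
position: [0.5584, 0.0296, 0.2292]
ee_rot: [0.677, 0.736, 0.0, -0.0]
ft_force: [0.2, -0.9, -0.5]
grip_width: 0.312
grasp_force: 29.5
```

move_arm(motion=[[[-0.0305, -0.0115, 0], [0, 0, 0.0634], -0.6], [[-0.0305, -0.0115, 0], [0, 0, 0.0634], -0.6], [[-0.0305, -0.0115, 0], [0, 0, 0.0634], -0.6], [[-0.0305, -0.0115, 0], [0, 0, 0.0634], -0.6], [[-0.0305, -0.0115, 0], [0, 0, 0.0634], -0.6], [[-0.0305, -0.0115, 0], [0, 0, 0.0634], -0.6], [[-0.0305, -0.0115, 0], [0, 0, 0.0634], -0.6], [[-0.0305, -0.0115, 0], [0, 0, 0.0634], -0.6], [[-0.0305, -0.0115, 0], [0, 0, 0.0634], -0.6], [[-0.0305, -0.0115, 0], [0, 0, 0.0634], -0.6]])

```text
clock: 38.0
position: [0.4423, -0.1826, 0.2291]
ee_rot: [0.837, 0.547, 0.0, -0.0]
ft_force: [0.7, -0.2, -0.4]
grip_width: 0.314
grasp_force: 29.5
```

move_arm(motion=[[[0, 0, 0], [0, 0, 0], -0.6], [[0, 0, 0], [0, 0, 0], -0.6], [[0, 0, 0], [0, 0, 0], -0.6], [[0, 0, 0], [0, 0, 0], -0.6], [[0, 0, 0], [0, 0, 0], -0.6], [[0, 0, 0], [0, 0, 0], -0.6]])

```text
clock: 38.6
position: [0.4438, -0.1809, 0.2291]
ee_rot: [0.836, 0.549, -0.0, 0.0]
ft_force: [-0.5, -0.2, -0.3]
grip_width: 0.316
grasp_force: 29.5
```

```bash
python3 plan.py .4429 -.1809 .231 -23.5 1
```

```text
[-0.0005 -0.0011 -0.0026] 0.0012 phi -23.45 tilt [-2.e-04 -2.e-04 -1.e+00] pos [ 0.4438 -0.1809  0.2291] F [-0.48 -0.15 -0.3 ] grip 0.3163842939078027 29.544102251529694 38.6
```

move_arm(motion=[[[-0.0005, -0.001, 0.01], [0, 0, 0.001], -0.6], [[0, 0, 0.04], [0, 0, 0], -0.6], [[0, 0, 0.04], [0, 0, 0], -0.6], [[0, 0, 0.035], [0, 0, 0], -0.6], [[0, 0, 0.02], [0, 0, 0], -0.6], [[0, 0, 0.015], [0, 0, 0], -0.6], [[0, 0, 0.015], [0, 0, 0], -0.6], [[0, 0, 0.012], [0, 0, 0], -0.6], [[0, 0, 0.012], [0, 0, 0], -0.6], [[0, 0, 0], [0, 0, 0], -0.6], [[0, 0, 0], [0, 0, 0], -0.6]])

```text
clock: 39.7
position: [0.4429, -0.1813, 0.0801]
ee_rot: [0.836, 0.548, -0.0, 0.0]
ft_force: [-0.3, -0.7, -0.5]
grip_width: 0.309
grasp_force: 29.6
```

```bash
python3 plan.py .4429 -.1809 .073 -23.5 1
```

```text
[ 0.0005 -0.0002  0.0094] -0.0009 phi -23.54 tilt [ 0.e+00 -1.e-04 -1.e+00] pos [ 0.4429 -0.1813  0.0801] F [-0.26 -0.7  -0.48] grip 0.3092249902998062 29.58859920501709 39.7
```

After releasing and rising, I swing clear toward the rack so the cameras can see the heater.

move_arm(motion=[[[0, 0, 0.004], [0, 0, 0], -0.6], [[0, 0, 0.004], [0, 0, 0], -0.6], [[0, 0, 0.0014], [0, 0, 0], -0.6], [[0, 0, 0], [0, 0, 0], -0.6], [[0, 0, 0], [0, 0, 0], -0.6]])

```text
clock: 40.2
position: [0.4429, -0.1811, 0.073]
ee_rot: [0.836, 0.548, 0.0, -0.0]
ft_force: [-1.9, -0.3, 3.3]
grip_width: 0.312
grasp_force: 29.8
```

move_arm(motion=[[[0, 0, 0], [0, 0, 0], -0.3], [[0, 0, 0], [0, 0, 0], -0.25], [[0, 0, 0], [0, 0, 0], -0.1], [[0, 0, 0], [0, 0, 0], 0.1], [[0, 0, 0], [0, 0, 0], 0.22], [[0, 0, -0.02], [0, 0, 0], 0.22], [[0, 0, -0.04], [0, 0, 0], 0.22], [[0, 0, -0.05], [0, 0, 0], 0.22], [[0, 0, -0.05], [0, 0, 0], 0.22], [[0, 0, -0.05], [0, 0, 0], 0.22], [[0, 0, 0], [0, 0, 0], 0.22], [[0, 0, 0], [0, 0, 0], 0.22]])

```text
clock: 41.4
position: [0.4431, -0.1812, 0.2307]
ee_rot: [0.836, 0.548, 0.001, 0.0]
ft_force: [-0.3, 0.2, -0.6]
grip_width: 0.613
grasp_force: 0.0
```

move_arm(motion=[[[0.034, 0.0116, 0], [0, 0, -0.0634], 0.22], [[0.034, 0.0116, 0], [0, 0, -0.0634], 0.22], [[0.034, 0.0116, 0], [0, 0, -0.0634], 0.22], [[0.034, 0.0116, 0], [0, 0, -0.0634], 0.22], [[0.034, 0.0116, 0], [0, 0, -0.0634], 0.22], [[0.034, 0.0116, 0], [0, 0, -0.0634], 0.22], [[0.034, 0.0116, 0], [0, 0, -0.0634], 0.22], [[0.034, 0.0116, 0], [0, 0, -0.0634], 0.22], [[0, 0, 0], [0, 0, 0], 0.22], [[0, 0, 0], [0, 0, 0], 0.22], [[0, 0, 0], [0, 0, 0], 0.22]])

```text
clock: 42.5
position: [0.5574, -0.001, 0.2305]
ee_rot: [0.712, 0.702, -0.0, 0.0]
ft_force: [-0.6, 0.0, 0.5]
grip_width: 0.611
grasp_force: 0.0
```

```bash
python3 - <<'E'
from workcell import vision
from geo import *
import cv2
for n in("scene","top"):
    im=vision.camera(n)["pixels"]; cv2.imwrite(f"pics/{n}_f.png",im[...,::-1])
    m=((im[...,0].astype(int)>100)&(im[...,1]<90)&(im[...,2]<100)&(im[...,0].astype(int)>im[...,1].astype(int)+50)).astype(np.uint8)
    k=cv2.connectedComponentsWithStats(m); print(n,[(np.round(c,1).tolist(),int(s[4])) for c,s in zip(k[3],k[2]) if 20<s[4]<3000])
H=[.413,-.2496,-.4105]
print(proj("scene",world(H,[[0,y,.108] for y in(-.075,-.025,.025,.075)])).round(1),proj("top",world(H,[[0,y,.116] for y in(-.075,-.025,.025,.075)])).round(1))
E
```

```text
scene [([224.1, 147.3], 62), ([245.2, 154.2], 38), ([266.6, 161.8], 27), ([288.5, 168.2], 35), ([385.0, 328.7], 194), ([391.3, 356.6], 148), ([397.6, 388.9], 46), ([405.2, 421.4], 31)]
top [([243.5, 227.9], 84), ([225.1, 240.1], 87), ([206.9, 252.0], 82), ([429.9, 255.7], 73), ([188.8, 264.1], 86), ([449.5, 264.6], 88), ([469.6, 273.2], 90), ([489.6, 282.3], 89)]
[[406.6 416.2]
 [398.9 385.5]
 [391.7 356.6]
 [384.9 329.4]] [[489.4 281.8]
 [469.6 273.1]
 [449.6 264.3]
 [429.4 255.5]]
```

View pics/scene_f.png

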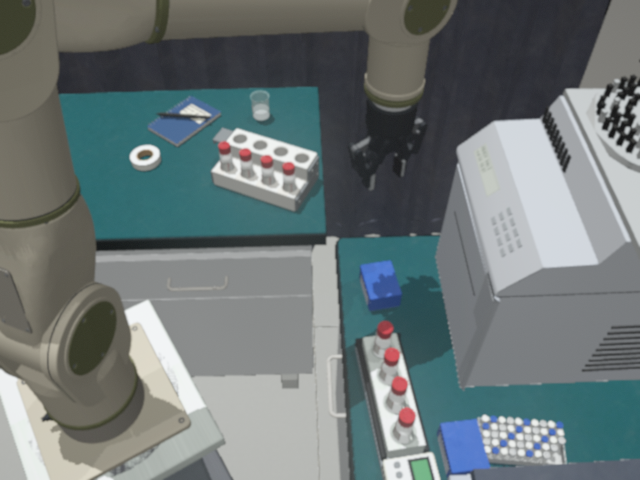

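The four red caps at about (406,417), (399,385), (391,356), (385,329) stand in the heater wells. In the top view they match the predicted positions within 0.6 px. The low-step caps have not moved, at (224,148) to (288,169). The arm is clear, so I hand in.

```bash
python3 -c "
from workcell import order
print(order.hand_in())"
```

```text
the job is handed in; nothing more can be done
None
```

All four sample vials stand upright in the heater wells in the same order as they stood in the rack, the retained vials are unmoved, and the job was handed in at about 43 s of the 102 s limit; no verdict came back.

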